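Put the pressure tester's weights and couplings away

TASK

Put the tester's loose pieces away: drop every dark steel bar weight through the hopper so that all lie down inside the narrow well of the weight magazine, then lift the cover off its hook and lay it flat over the hopper's mouth, centred and square. Also stand every brass coupling upright on the low rack, each centred on a dark mark of its own, side by side with no empty mark between them. Leave everything else on the bench where it is.

Things in the scene. Friction and masses are not known exactly. Their poses are not given: they have to be found in the camera images.
- magazine: Weight magazine, fixed, at left or right: base 160 x 130 x 12 mm; upright clear-walled well, inside 80 (its x) x 38 mm (its y), floor at 12, top at 145 mm height; above it a steel hopper, sloping sides, mouth 120 x 120 mm inside, white housing 136 mm outside, rim at 215 mm. Bars dropped lying along x stack; four reach about 135 mm. Origin: underside centre, below centres of well and mouth; z up.
- hopper_mouth (a point): Centre of the hopper's mouth in the plane of its rim, 215 mm above the bench; axes as the magazine's
- hook_stand: Fixed steel stand across the bench from the magazine. Its hook is a level bar 12 mm wide, top face 170 mm above the bench, from the post (90 mm out at the stand's +x) towards -x, ending 29 mm past the origin in an upturned tip that reaches 190 mm height, the stand's highest point. Origin: on the bench, straight below the hanging point; z up.
- hook (a point): Hanging point: top face of the hook bar, 170 mm above the bench; axes as the stand's (lift by more than 20 mm, then move in -x to come off the tip)
- cover: Hopper cover: aluminium plate 150 x 150 x 6 mm, 0.3 kg. On its middle a bail: legs at y = +-24 mm, cross bar along y, its underside 50 mm above the plate's underside, hung on the hook at the start, plate level. On it an upright black grip stem 14 x 14 mm, 58 to 108 mm above the underside. Origin: centre of the plate's underside (at 120 mm while hanging); x, y along plate edges and stem faces.
- rack: Low fixed rack beyond the loose things: white board 110 mm (x) by 260 mm (y), top 30 mm above the bench, edged by a lip 4 mm thick and 8 mm high, with three round dark marks of 62 mm diameter in a row along y, 80 mm apart. Origin: underside centre.
- place0 (a point): Centre of an end mark, on the rack's top face, 30 mm above the bench (rack y = -80 mm); axes as the rack's
- place1 (a point): Centre of the middle mark, on the rack's top face, 30 mm above the bench (rack y = 0 mm); axes as the rack's
- place2 (a point): Centre of the other end mark, on the rack's top face, 30 mm above the bench (rack y = 80 mm); axes as the rack's
- bar0: Dark steel bar weight, octagonal, 70 mm long, 30 mm across flats, about 0.4 kg, lying on the bench on one of its flats. Origin: its centre (15 mm above the bench); x along its length; it may lie on any flat. Three or four bars are present.
- bar1: Dark steel bar weight, octagonal, 70 mm long, 30 mm across flats, about 0.4 kg, lying on the bench on one of its flats. Origin: its centre (15 mm above the bench); x along its length; it may lie on any flat. Three or four bars are present.
- bar2: Dark steel bar weight, octagonal, 70 mm long, 30 mm across flats, about 0.4 kg, lying on the bench on one of its flats. Origin: its centre (15 mm above the bench); x along its length; it may lie on any flat. Three or four bars are present.
- bar3: Dark steel bar weight, octagonal, 70 mm long, 30 mm across flats, about 0.4 kg, lying on the bench on one of its flats. Origin: its centre (15 mm above the bench); x along its length; it may lie on any flat. Three or four bars are present.
- coupling0: Brass gauge coupling standing upright: round flange 54 mm diameter, 18 mm high, with a round neck of 30 mm diameter above it up to 65 mm, about 0.35 kg. Origin: underside centre, z up. Two or three couplings are present.
- coupling1: Brass gauge coupling standing upright: round flange 54 mm diameter, 18 mm high, with a round neck of 30 mm diameter above it up to 65 mm, about 0.35 kg. Origin: underside centre, z up. Two or three couplings are present.
- coupling2: Brass gauge coupling standing upright: round flange 54 mm diameter, 18 mm high, with a round neck of 30 mm diameter above it up to 65 mm, about 0.35 kg. Origin: underside centre, z up. Two or three couplings are present.
- gauge: Bystander: black pressure gauge lying on its back among the loose things, 72 mm diameter, 31 mm high, with a brass stem reaching 52 mm from its centre. Origin: underside centre.
- tin: Bystander: open metal cup, 68 mm diameter, 60 mm high, at the left of the rack. Origin: underside centre.
- oil: Bystander: amber oil bottle, 56 mm diameter, 130 mm high, at the right of the rack. Origin: underside centre.
- wrench: Bystander: steel wrench lying near left, about 180 mm long. Origin: near its middle.
- driver: Bystander: screwdriver lying near right, about 200 mm long. Origin: near its middle.

How it is judged:
On the way, in this order (a step that is already met when the one before it is completed fails the run):
1. every bar weight lies in the magazine's well (x of bar0 in the frame of magazine between -0.025 and 0.025 m and y of bar0 in the frame of magazine between -0.025 and 0.025 m and z of bar0 in the frame of magazine between 0.01 and 0.14 m and x of bar1 in the frame of magazine between -0.025 and 0.025 m and y of bar1 in the frame of magazine between -0.025 and 0.025 m and z of bar1 in the frame of magazine between 0.01 and 0.14 m and x of bar2 in the frame of magazine between -0.025 and 0.025 m and y of bar2 in the frame of magazine between -0.025 and 0.025 m and z of bar2 in the frame of magazine between 0.01 and 0.14 m and x of bar3 in the frame of magazine between -0.025 and 0.025 m and y of bar3 in the frame of magazine between -0.025 and 0.025 m and z of bar3 in the frame of magazine between 0.01 and 0.14 m), for 0.2 s.
2. the cover lies on the hopper's mouth (horizontal distance between cover and hopper_mouth below 0.015 m and z of cover in the frame of hopper_mouth between -0.006 and 0.008 m and angle between cover's own z axis and vertical below 0.08 rad and (angle between the x axis of cover and the x axis of magazine, either way round below 0.2 rad or angle between the x axis of cover and the y axis of magazine, either way round below 0.2 rad)), for 0.2 s.
At the end, for the whole second after the job is handed in: All bars lie in the well (centres below 140 mm); the cover lies flat on the hopper rim, within 15 mm of centre and 0.2 rad of square; all couplings stand upright on the rack within 15 mm of a mark centre, the middle mark occupied; all at rest (all of step 1 and all of step 2 and (horizontal distance between coupling0 and place0 below 0.015 m or horizontal distance between coupling0 and place1 below 0.015 m or horizontal distance between coupling0 and place2 below 0.015 m) and angle between each of coupling0, coupling1, coupling2's own z axis and vertical below 0.1 rad and z of coupling0 in the frame of place1 between -0.006 and 0.006 m and (horizontal distance between coupling1 and place0 below 0.015 m or horizontal distance between coupling1 and place1 below 0.015 m or horizontal distance between coupling1 and place2 below 0.015 m) and z of coupling1 in the frame of place1 between -0.006 and 0.006 m and (horizontal distance between coupling2 and place0 below 0.015 m or horizontal distance between coupling2 and place1 below 0.015 m or horizontal distance between coupling2 and place2 below 0.015 m) and z of coupling2 in the frame of place1 between -0.006 and 0.006 m and horizontal distance between any of coupling0, coupling1, coupling2 and place1 below 0.015 m and linear speed of each of bar0, bar1, bar2, bar3, coupling0, coupling1, coupling2, cover below 0.03 m/s); the robot touches nothing.
It fails at once if a bystander is shoved more than 50 mm from its place (distance of any of gauge, tin, oil, wrench, driver from where it was at the start of the episode above 0.05 m).
Of bar0, bar1, bar2, bar3 only 3 to 4 are there at a start; the rules pass over those that are not, and their reading is None.
Of coupling0, coupling1, coupling2 only 2 to 3 are there at a start; the rules pass over those that are not, and their reading is None.
At some moment in a run one of bar0, bar1, bar2, bar3, coupling0, coupling1, coupling2 may be knocked a few centimetres aside while the robot is not near it.
It also fails if it takes over 210 s, if anything falls off the work surface, if the arm or the gripper's body presses on something with over 40 N, if the wrist force passes 120 N, or if a joint passes its speed limit or range.

ROBOT

A 6-joint arm with a two-finger parallel gripper is mounted at the origin on the work surface. World frame = base frame: x ahead of the robot, y to its left, z up, the work surface at z = 0. Lengths are in m, angles in rad, forces in N, time in s.
With the tool pointing down it reaches from about 0.35 to 0.8 m from the base axis. Payload 7.3 kg.
Tool frame: the origin (TCP) lies midway between the tips of the shut fingers; the grasp point (between the pads) lies 19 mm behind it; z points along the fingers, y is the line along which they close (so a half turn about z gives the same grasp; the last joint's range is limited). The gripper opens to 85 mm and grips with 20 to 120 N. Pads are 22 mm wide; open, the fingers measure 114 mm over their backs; the gripper's body (76 mm by 85 mm) begins 54 mm behind the grasp point. The pads swing forward as they close: fully open they stand 13 mm farther back than shut.
Start: joints at [-0.146, 0.342, 1.524, -0, 1.275, -0.146], TCP at [0.525, 0, 0.231] pointing down, gripper open.
Joint ranges: [-2.53, 2.53], [-0.77, 2.02], [0.04, 2.7], [-1, 4.14], [0.28, 2.66], [-3.11, 3.11]. Speed limits (rad/s): [2.57, 2.57, 3.14, 3.14, 3.14, 3.14].

INTERFACE

Orientations are given as a unit quaternion [x, y, z, w].
In Python, from workcell import r, vision, status gives the robot as it stands (r), with the cameras (vision) and the readings (status). Calls block until the motion is done:
- r.reach(position, orientation): joint-space move of the TCP to a pose.
- r.move_straight(position, orientation=None, speed=0.15, max_force=None): straight line of the TCP; orientation=None keeps the orientation; speed is the mean speed in m/s. With max_force (N) it stops when the force on the tool has changed by that much, and returns True; else False.
- r.movej(angles): joint-space move.
- r.command_gripper(opening, force=None): finger opening in m; force is the grip in N (None keeps the last); returns when the fingers have stopped.
- r.hold(seconds).
- r.solve_ik(position, orientation): joint angles nearest the present ones, or None.
- status.read_state(): the state.
- vision.get_image(name): name is "scene" or "side" or "wrist"; returns the picture (420x560x3 uint8, red, green, blue); there is no depth.
- vision.camera_model(name): a dict with "K" (3x3 intrinsics, pixels), "R" (3x3) and "t" (3): a world point X has camera coordinates R X + t; the wrist camera has in their place "tool_from_camera" (4x4, takes a point from camera to tool coordinates, whose origin is the TCP and whose axes are the flange's). Camera axes: x right, y down, z forward; pixel columns grow to the right and rows downward; lengths in m; the calibration is good to about 2 mm. A picture is of the moment at which its call begins: read the wrist's pose just before it. camera_model takes no time and is no camera call.
A pose or a line that the arm cannot do raises r.PlanningError and nothing moves.
- r.finish_job(): hands the job in; it is judged then, once.
The state is a dict: "time_s": time; "joint_positions": joint angles; "dq": joint speeds; "tau": joint torques, N m; "eef_pos": TCP position; "eef_rot": TCP orientation; "contact_force": force on the tool from outside, world axes, zero at the start; "torque": the same for the moment, N m; "grip_width": finger opening in m; "grip_force": force on a finger pad.
Only numpy, scipy, OpenCV 4.12 (cv2) and the standard library are available. Lean on these libraries where they do the work, as an engineer would, in place of code of your own. Each camera call takes 0.05 s, during which the arm holds its last target. There are 200 camera calls.

## Working session

There is one attempt and no reset: what is moved stays moved. The work goes in short steps, each a Python script; the robot and the scene stay as the last script left them, time stands still between calls to the robot, and variables do not carry over. Pictures are saved under pics/ and viewed, at most 14 in all, crops included, and the job is handed in when it is done.

```bash
ls; mkdir -p pics
python3 - <<'E'
from workcell import r, vision, status
import cv2,numpy as np
for n in("scene","side"):
    cv2.imwrite(f"pics/{n}0.png",vision.get_image(n)[:,:,::-1]); c=vision.camera_model(n); print(n,c)
print(vision.camera_model("wrist")); print(status.read_state())
E
```

```text
pics
workcell.py
scene {'K': array([[431.9552604 ,   0.        , 275.02043288],
       [  0.        , 431.9552604 , 204.35939818],
       [  0.        ,   0.        ,   1.        ]]), 'R': array([[-0.56991278,  0.82170285, -0.00196172],
       [ 0.6774159 ,  0.46848498, -0.56712391],
       [-0.4650883 , -0.32454006, -0.82363015]]), 't': array([ 0.29601959, -0.27653678,  1.34609308])}
side {'K': array([[493.53673045,   0.        , 275.86092515],
       [  0.        , 493.53673045, 206.46020188],
       [  0.        ,   0.        ,   1.        ]]), 'R': array([[ 0.77455409, -0.63241214, -0.0109932 ],
       [-0.38336451, -0.4555642 , -0.80342573],
       [ 0.50308808,  0.62651109, -0.59530349]]), 't': array([-0.4297264 ,  0.32738689,  1.00450841])}
{'K': array([[339.91064716,   0.        , 281.074237  ],
       [  0.        , 339.91064716, 208.17864171],
       [  0.        ,   0.        ,   1.        ]]), 'tool_from_camera': array([[-4.95673843e-04, -9.60560901e-01, -2.78069254e-01,
         7.02910607e-02],
       [ 9.99999877e-01, -4.83151047e-04, -1.13560838e-04,
        -1.166781
[... 190 characters left out ...]
: 0.1, 'joint_positions': array([-1.45985283e-01,  3.42633207e-01,  1.52488073e+00,  1.60775352e-05,
        1.27537547e+00, -1.45999102e-01]), 'dq': array([ 0.00119205, -0.00104087, -0.00424494,  0.00046041, -0.00246045,
        0.00083462]), 'tau': array([ 1.46845858e-03, -4.34446299e+01, -2.46491075e+01, -2.49143095e-04,
        4.66253536e-03,  6.72989302e-06]), 'eef_pos': array([5.24669875e-01, 8.33975357e-05, 2.30719969e-01]), 'eef_rot': array([ 7.07103405e-01,  7.07109860e-01, -3.80731155e-04, -5.24881781e-04]), 'contact_force': array([ 0.1760451 , -0.18617303, -0.31921711]), 'torque': array([ 0.05008266, -0.00874369,  0.01866952]), 'grip_force': 0.0, 'grip_width': 0.0854487591606259}
```

View pics/scene0.png

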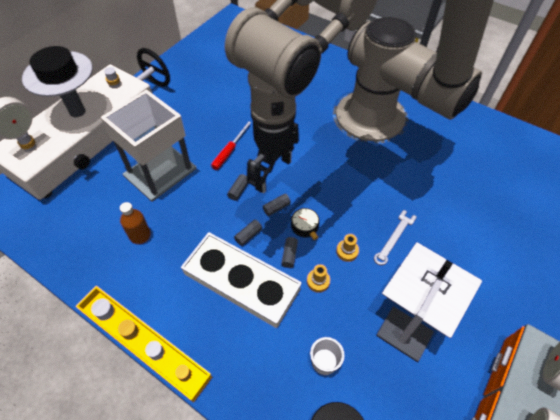

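View pics/side0.png

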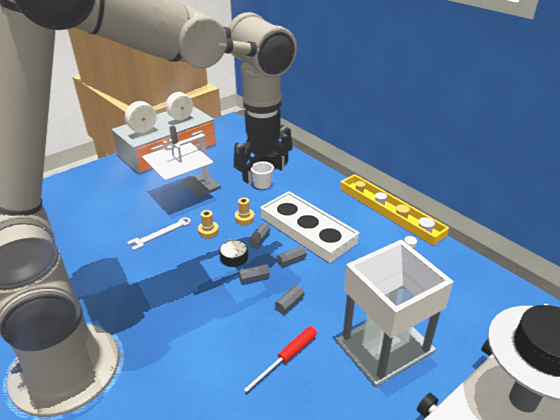

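The scene shows four bars (pixels 238,187; 277,204; 248,232; 289,252), two couplings (319,277; 348,246), a gauge at 305,221, the magazine at right (mouth about 145,122) and the cover hanging at left (436,285).

```bash
cat > h.py <<'E'
from workcell import r, vision, status
import cv2,numpy as np
from scipy.spatial.transform import Rotation as Ro
def cam(n):
    c=vision.camera_model(n); K=c["K"]
    if n!="wrist": return K,c["R"],c["t"]
    s=status.read_state(); T=np.eye(4); T[:3,:3]=Ro.from_quat(s["eef_rot"]).as_matrix(); T[:3,3]=s["eef_pos"]
    W=np.linalg.inv(T@c["tool_from_camera"]); return K,W[:3,:3],W[:3,3]
def px2w(c,uv,z):
    K,R,t=c; d=R.T@np.linalg.inv(K)@np.array([*uv,1.]); o=-R.T@t
    return o+d*(z-o[2])/d[2]
def w2px(c,X):
    K,R,t=c; p=K@(R@np.asarray(X,float)+t); return p[:2]/p[2]
def q(a):  # tool down, closing line (tool y) at world angle a
    y=np.array([np.cos(a),np.sin(a),0]); z=np.array([0,0,-1.]); return Ro.from_matrix(np.c_[np.cross(y,z),y,z]).as_quat()
def snap(n,f):
    c=cam(n); im=vision.get_image(n)[:,:,::-1].copy(); cv2.imwrite(f"pics/{f}.png",im); np.savez(f"pics/{f}.npz",K=c[0],R=c[1],t=c[2]); return c,im
def load(f):
    d=np.load(f"pics/{f}.npz"); return d["K"],d["R"],d["t"]
E
python3 - <<'E'
from h import *
c=cam("scene")
for n,uv,z in [("bar",(238,187),.015),("bar",(277,204),.015),("bar",(248,232),.015),("bar",(289,252),.015),("cpl",(320,269),.065),("cpl",(348,239),.065),("gauge",(305,219),.03),("m1",(103,121),.215),("m2",(151,93),.215),("m3",(186,123),.215),("m4",(136,154),.215),("r",(212,260),.03),("r",(240,276),.03),("r",(271,292),.03),("cv",(424,246),.126),("cv",(480,288),.126),("cv",(441,331),.126),("cv",(386,289),.126)]:
    print(n,px2w(c,uv,z).round(3))
r.reach([.47,0,.40],q(0)); snap("wrist","w1"); print(status.read_state()["time_s"])
E
```

```text
bar [ 0.463 -0.161  0.015]
bar [ 0.449 -0.043  0.015]
bar [ 0.561 -0.054  0.015]
bar [0.55  0.063 0.015]
cpl [0.569 0.158 0.065]
cpl [0.465 0.172 0.065]
gauge [0.455 0.048 0.03 ]
m1 [ 0.601 -0.444  0.215]
m2 [ 0.463 -0.419  0.215]
m3 [ 0.493 -0.276  0.215]
m4 [ 0.631 -0.304  0.215]
r [ 0.679 -0.072  0.03 ]
r [0.674 0.008 0.03 ]
r [0.665 0.09  0.03 ]
cv [0.421 0.327 0.126]
cv [0.448 0.461 0.126]
cv [0.577 0.43  0.126]
cv [0.559 0.304 0.126]
0.8917
```

View pics/w1.png

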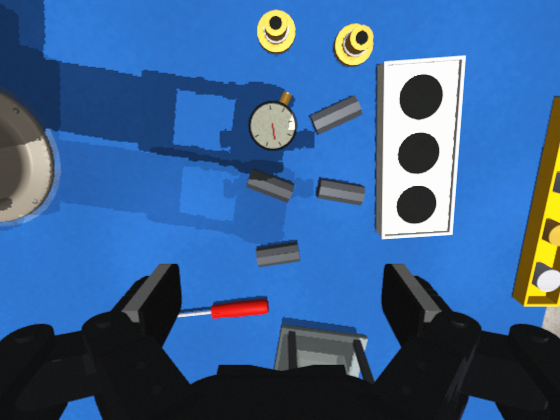

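Wrist view: bars at (336,115), (270,186), (341,191), (278,253), gauge (273,126), couplings (276,30), (354,44), rack marks (421,96), (418,153), (416,204). Next, close views of the hopper and the cover.

Run:
```python
from h import *
c=load("w1"); im=cv2.imread("pics/w1.png")
hsv=cv2.cvtColor(im,cv2.COLOR_BGR2HSV)
m=((hsv[...,1]<110)&(hsv[...,2]<140)).astype(np.uint8); m[:60]=0;m[262:]=0;m[:,:240]=0;m[:,370:]=0
n,l,s,ce=cv2.connectedComponentsWithStats(m)
for i in range(1,n):
    if s[i,4]>200:
        p=np.argwhere(l==i)[:,::-1]; w=np.array([px2w(c,u,.018)[:2] for u in p])
        (x,y),(a,b),g=cv2.minAreaRect((w*1000).astype(np.float32))
        print("bar?",s[i,4],ce[i].round(),round(x/1000,4),round(y/1000,4),round(a),round(b),round(g,1))
for u in [(421,96),(418,153),(416,204)]: print(px2w(c,u,.03).round(4))
for u in [(360,40),(275,30)]: print(px2w(c,u,.065 if u[0]==360 else .018).round(4))
r.reach([.547,-.39,.42],q(0)); snap("wrist","wm")
r.reach([.50,.32,.42],q(0)); snap("wrist","wc"); print(status.read_state()["time_s"])
```

```text
bar? 635 [336. 114.] 0.5493 0.0635 72 30 24.6
bar? 336 [272. 124.] 0.4551 0.0474 71 71 17.6
bar? 873 [270. 185.] 0.4505 -0.0434 31 71 68.8
bar? 770 [342. 192.] 0.5618 -0.054 31 74 80.0
bar? 694 [279. 253.] 0.462 -0.1573 72 32 0.0
[0.6681 0.0893 0.03  ]
[0.6728 0.0083 0.03  ]
[ 0.6785 -0.0709  0.03  ]
[0.5689 0.156  0.065 ]
[0.4596 0.1772 0.018 ]
4.9917
```

View pics/wm.png

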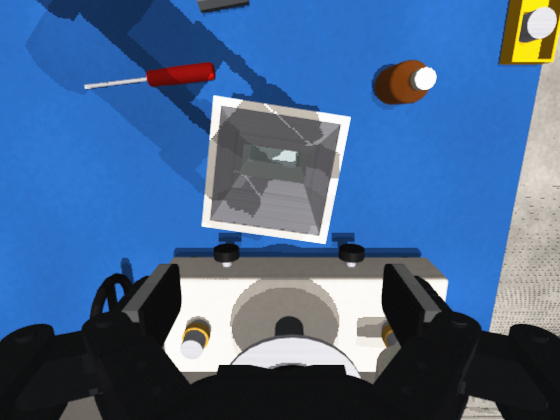

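View pics/wc.png

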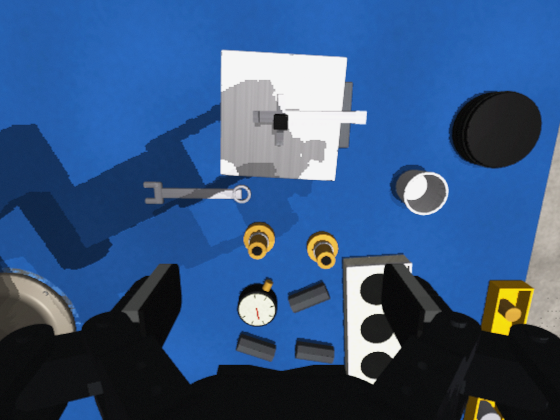

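The hopper's outer rim corners are at (213,96), (350,117), (326,243), (202,226), with the well slot running along world x. The cover's corners are at (222,50), (347,57), (335,181), (220,176), the stem top is at (280,121), and the hook bar leads to a post at +x (366,117).

Run:
```python
from h import *
def quad(f,uv,z):
    c=load(f); w=np.array([px2w(c,u,z)[:2] for u in uv]); e=np.roll(w,-1,0)-w
    a=np.degrees(np.arctan2(e[:,1],e[:,0])); print(f,w.mean(0).round(4),np.linalg.norm(e,axis=1).round(3),(a%90).round(1))
quad("wm",[(213,96),(350,117),(326,243),(202,226)],.215)
quad("wc",[(222,50),(347,57),(335,181),(220,176)],.126)
quad("scene0" if 0 else "wc",[(222,50),(347,57),(335,181),(220,176)],.123)
c=load("wc"); print("stem",px2w(c,(280,121),.228).round(4))
c=load("wm")
print("slot",[px2w(c,u,.145).round(4)[:2] for u in[(250,150),(300,168)]])
# white-rim segmentation
im=cv2.imread("pics/wc.png").astype(int)
for n,uv in[("cpl",(259,243)),("cpl",(322,247))]: print(n,px2w(c:=load("wc"),uv,.018).round(4))
# well direction: zoomed crop
a=cv2.imread("pics/wm.png")[85:255,190:365]; cv2.imwrite("pics/wmz.png",cv2.resize(a,None,fx=4,fy=3.4,interpolation=cv2.INTER_CUBIC))
b=cv2.imread("pics/wc.png")[40:195,205:385]; cv2.imwrite("pics/wcz.png",cv2.resize(b,None,fx=4,fy=3.8,interpolation=cv2.INTER_CUBIC))
```

```text
wm [ 0.5379 -0.3824] [0.136 0.135 0.137 0.135] [81.7 82.  81.7 81.8]
wc [0.4994 0.3784] [0.148 0.15  0.15  0.151] [86.9 87.  87.4 86.1]
wc [0.4994 0.3783] [0.149 0.151 0.151 0.152] [86.9 87.  87.4 86.1]
stem [0.4985 0.3792 0.228 ]
slot [array([ 0.5085, -0.3657]), array([ 0.57  , -0.3878])]
cpl [0.4611 0.1694 0.018 ]
cpl [0.5697 0.1618 0.018 ]
```

View pics/wmz.png

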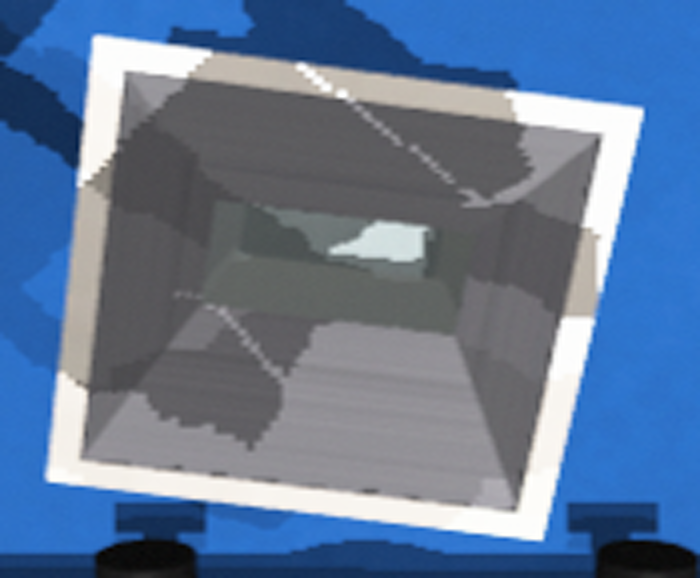

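View pics/wcz.png

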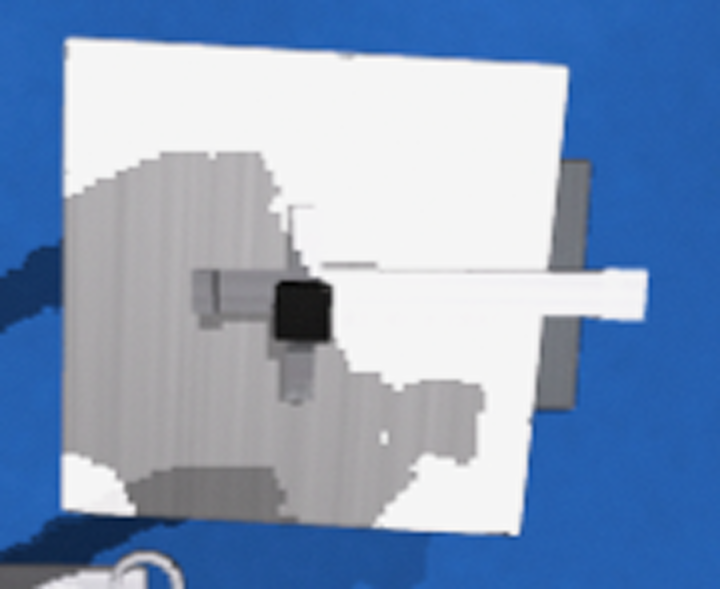

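Run:
```python
from h import *
C=np.array([.538,-.382]); 
for n in("scene","side"):
    c=cam(n); im=cv2.imread(f"pics/{n}0.png")
    for cc,col in((C,(0,0,255)),):
        for hw,z in((.068,.215),(.060,.215)):
            R=Ro.from_euler("z",-8.2,degrees=True).as_matrix()[:2,:2]
            p=[w2px(c,[*(cc+R@np.array(s)*hw),z]) for s in((1,1),(1,-1),(-1,-1),(-1,1))]
            cv2.polylines(im,[np.round(p).astype(int)],True,col,1)
        R=Ro.from_euler("z",-8.2,degrees=True).as_matrix()[:2,:2]
        p=[w2px(c,[*(cc+R@np.array(s)),.012]) for s in((.08,.065),(.08,-.065),(-.08,-.065),(-.08,.065))]
        cv2.polylines(im,[np.round(p).astype(int)],True,(0,255,255),1)
    x,y=(90,80) if n=="scene" else (320,225)
    z=cv2.resize(im[y:y+160,x:x+130],None,fx=3,fy=3); out=z if n=="scene" else np.hstack([out,z])
cv2.imwrite("pics/chk.png",out)
```

```text
(no output)
```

View pics/chk.png

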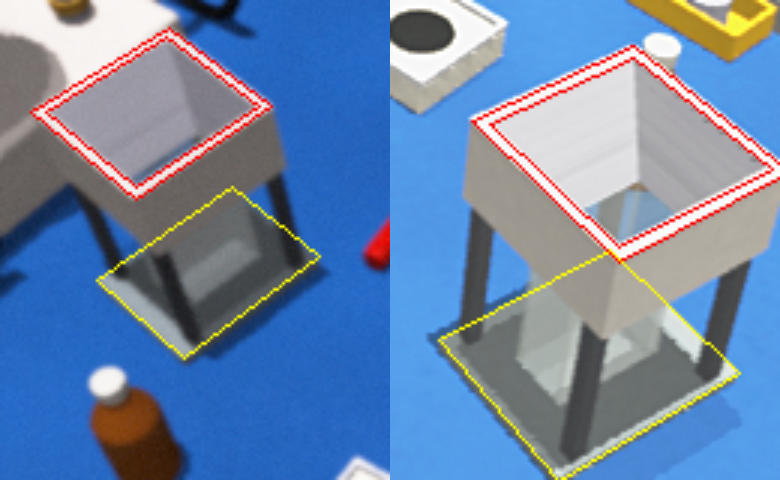

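The projected rim and base outlines match both pictures, so the magazine is at (0.538, -0.382) with yaw -8.2°. Starting with the first bar.

```bash
cat >> h.py <<'E'
MAG=np.array([.538,-.382]); MY=np.radians(-8.2)
def best(p,a):
    j=status.read_state()["joint_positions"]; o=[]
    for k in(a,a+np.pi):
        s=r.solve_ik(p,q(k))
        if s is not None: o.append((abs(s[5])+.3*abs(s[5]-j[5]),k))
    return q(min(o)[1])
def bars(name):
    r.reach([.47,0,.40],q(0)); c,im=snap("wrist",name)
    hsv=cv2.cvtColor(im,cv2.COLOR_BGR2HSV)
    m=((hsv[...,1]<110)&(hsv[...,2]<140)).astype(np.uint8); m[:50]=0;m[264:]=0;m[:,:180]=0;m[:,372:]=0
    n,l,s,_=cv2.connectedComponentsWithStats(m); out=[]
    for i in range(1,n):
        if s[i,4]<200: continue
        w=np.array([px2w(c,u,.018)[:2] for u in np.argwhere(l==i)[:,::-1]])
        (x,y),(a,b),_=cv2.minAreaRect((w*1000).astype(np.float32))
        if not(58<max(a,b)<88 and 20<min(a,b)<42): continue
        e=np.linalg.eigh(np.cov(w.T))[1][:,1]
        out.append((x/1000,y/1000,np.arctan2(e[1],e[0])))
    return out
def pick_bar(x,y,a):
    r.command_gripper(.055,60); o=best([x,y,.1],a+np.pi/2)
    r.reach([x,y,.10],o); h=r.move_straight([x,y,.004],speed=.12,max_force=15)
    r.command_gripper(0,60); r.move_straight([x,y,.28],speed=.25)
    s=status.read_state(); print("picked",h,round(s["grip_width"],4),round(s["grip_force"],1))
    return s["grip_width"]>.02
def drop_bar():
    o=best([*MAG,.28],MY+np.pi/2); r.reach([*MAG,.28],o)
    print("hit",r.move_straight([*MAG,.192],speed=.12,max_force=12)); r.hold(.2)
    r.command_gripper(.046); r.hold(.3); r.move_straight([*MAG,.28],speed=.25)
E
python3 - <<'E'
from h import *
b=bars("b1"); print(np.round(b,3))
x=min(b,key=lambda t:t[1])
if pick_bar(*x): drop_bar()
r.reach([.547,-.39,.42],q(0)); snap("wrist","m1"); print(status.read_state()["time_s"])
a=cv2.imread("pics/m1.png")[60:270,190:375]; cv2.imwrite("pics/m1z.png",cv2.resize(a,None,fx=3,fy=2.8))
E
```

```text
[[ 0.549  0.063 -2.713]
 [ 0.451 -0.044  2.769]
 [ 0.562 -0.054  2.936]
 [ 0.462 -0.161 -3.021]]
picked False 0.0287 58.9
hit False
15.1917
```

View pics/m1z.png

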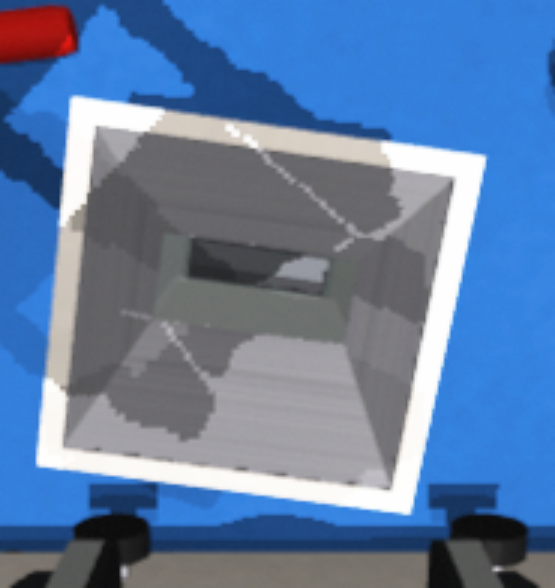

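The first bar lies flat at the bottom of the well (dark rectangle at about 255,265). Now the other three, detecting again before each pick.

Run:
```python
from h import *
for k in range(2,5):
    b=bars(f"b{k}"); print(np.round(b,3).tolist())
    if not b: break
    x=min(b,key=lambda t:t[1])
    if pick_bar(*x): drop_bar()
    else: break
print(np.round(bars("b5"),3).tolist())
r.reach([.547,-.39,.42],q(0)); snap("wrist","m2"); snap("side","s2");print(status.read_state()["time_s"])
a=cv2.imread("pics/m2.png")[60:270,190:375]; b=cv2.imread("pics/s2.png")[225:395,310:460]
cv2.imwrite("pics/m2z.png",np.hstack([cv2.resize(a,(400,500)),cv2.resize(b,(400,500))]))
```

```text
[[0.549, 0.063, -2.709], [0.451, -0.043, 2.768], [0.562, -0.054, 2.935]]
picked False 0.0289 59.1
hit False
[[0.549, 0.063, -2.717], [0.451, -0.044, 2.767]]
picked False 0.0286 59.5
hit False
[[0.549, 0.063, -2.717]]
picked False 0.0288 59.5
hit False
[]
47.55
```

View pics/m2z.png

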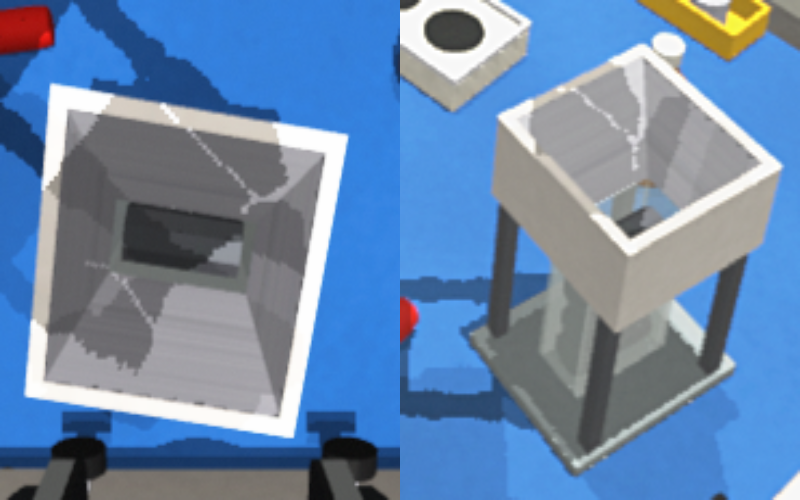

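View pics/b5.png

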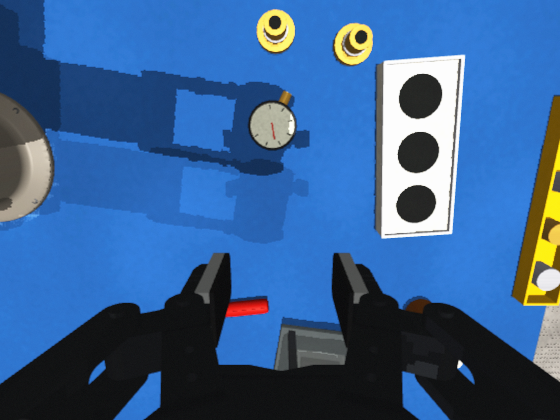

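All four bars are in the well: the top one fills the slot near the top, and none are left on the bench. The couplings have not moved. Next, the cover.

Run:
```python
from h import *
p=np.array([.499,.379]); d=np.array([np.cos(-.04),np.sin(-.04)])
r.command_gripper(.05,60)
r.reach([.5,0,.36],q(0)); o=best([*p,.3],np.radians(87)); r.reach([*p,.30],o)
print("down",r.move_straight([*p,.192],speed=.12,max_force=10))
r.command_gripper(0,80); s=status.read_state(); print(s["grip_width"],s["grip_force"],s["contact_force"].round(2))
z=s["eef_pos"][2]
print("lift",r.move_straight([*p,z+.0265],speed=.05,max_force=12)); s=status.read_state();print(s["eef_pos"],s["contact_force"].round(2))
e=p-d*.135
print("off",r.move_straight([*e,z+.0265],speed=.08,max_force=8)); s=status.read_state();print(s["eef_pos"],s["contact_force"].round(2),s["grip_width"],s["time_s"])
snap("scene","c1")
```

```text
down False
0.012786907515941958 77.94387102127075 [-0.36  1.05  3.76]
lift False
[0.49887251 0.37891631 0.21909975] [-0.37  0.16 -3.22]
off False
[0.36449438 0.38433867 0.21919781] [-0.32  0.09 -2.95] 0.01294541346099496 54.6583
```

View pics/c1.png

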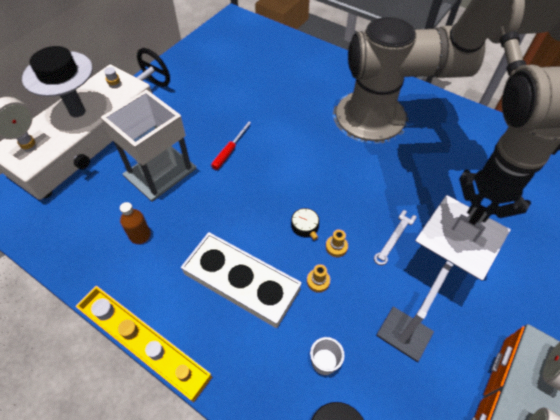

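The cover is off the hook, held level, with 3 N of weight. One coupling has been knocked to (337,243). I'll place the cover, then locate the couplings again.

Run:
```python
from h import *
s=status.read_state(); e=s["eef_pos"]
r.move_straight([e[0],e[1],.37],speed=.2)
r.reach([.5,.1,.38],best([.5,.1,.38],np.pi/2)); 
o=best([*MAG,.37],MY+np.pi/2); r.reach([*MAG,.37],o)
r.move_straight([*MAG,.30],speed=.1); print(status.read_state()["contact_force"].round(2))
h=r.move_straight([*MAG,.285],speed=.03,max_force=5); s=status.read_state(); print(h,s["eef_pos"].round(4),s["contact_force"].round(2),s["grip_width"])
r.command_gripper(.04); r.hold(.3); r.move_straight([*MAG,.40],speed=.2)
snap("side","k1"); 
r.reach([.48,.10,.38],q(0)); snap("wrist","k2"); print(status.read_state()["time_s"])
b=cv2.imread("pics/k1.png")[170:350,310:490]
a=cv2.imread("pics/k2.png")[0:300,140:500]
cv2.imwrite("pics/k.png",np.hstack([cv2.resize(b,(400,400)),cv2.resize(a,(400,333),)[:333].copy() if 0 else cv2.copyMakeBorder(cv2.resize(a,(400,333)),0,67,0,0,0)]))
c=load("k2"); im=cv2.imread("pics/k2.png"); hsv=cv2.cvtColor(im,cv2.COLOR_BGR2HSV)
m=((hsv[...,0]>12)&(hsv[...,0]<32)&(hsv[...,1]>100)&(hsv[...,2]>60)).astype(np.uint8); m[:,480:]=0
n,l,s,ce=cv2.connectedComponentsWithStats(m)
for i in range(1,n):
    if s[i,4]>60: print(s[i].tolist(),ce[i].round(),px2w(c,ce[i],.018).round(3))
```

```text
[ 0.03  0.16 -2.57]
True [ 0.5381 -0.3822  0.2878] [-0.37 -0.26  5.01] 0.01315326377838772
63.5
[325, 98, 38, 38, 927] [344. 117.] [0.569 0.16  0.018]
[254, 107, 36, 38, 911] [271. 125.] [0.465 0.148 0.018]
[272, 161, 12, 13, 100] [278. 167.] [0.474 0.088 0.018]
[412, 395, 20, 22, 148] [422. 405.] [ 0.74  -0.358  0.018]
```

View pics/k.png

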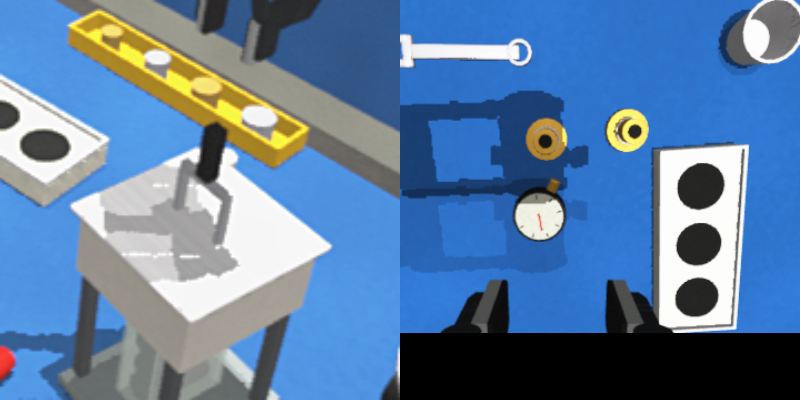

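The cover lies flat and square on the hopper. The couplings are at (0.569, 0.160) and (0.465, 0.148). Placing them now, with the marks measured again.

Run:
```python
from h import *
def marks(f):
    c=load(f); g=cv2.imread(f"pics/{f}.png").max(2); m=(g<60).astype(np.uint8); m[:90]=0; m[280:]=0; m[:,375:]*=1
    n,l,s,ce=cv2.connectedComponentsWithStats(m)
    return [px2w(c,s[i,:2]+(s[i,2:4]-1)/2,.03) for i in range(1,n) if 900<s[i,4]<3000 and s[i,0]>370]
M=marks("k2"); print(np.round(M,4)); print(np.round(marks("b5"),4))
M=sorted([m[:2] for m in M],key=lambda t:-t[1])
assert len(M)==3 and all(.07<np.linalg.norm(M[i]-M[i+1])<.09 for i in(0,1))
def put(p,t):
    r.command_gripper(.06,60); r.reach([*p,.16],q(0)); print(r.move_straight([*p,.031],speed=.12,max_force=12))
    r.command_gripper(0,60); r.move_straight([*p,.16],speed=.2); print("w",status.read_state()["grip_width"])
    r.reach([*t,.16],q(0)); r.move_straight([*t,.075],speed=.12)
    h=r.move_straight([*t,.058],speed=.03,max_force=6); print(h,status.read_state()["eef_pos"].round(4))
    r.command_gripper(.06); r.hold(.2); r.move_straight([*t,.18],speed=.2)
put(np.array([.569,.160]),M[1])
r.reach([.48,.10,.38],q(0)); c,im=snap("wrist","k3"); hsv=cv2.cvtColor(im,cv2.COLOR_BGR2HSV)
m=((hsv[...,0]>12)&(hsv[...,0]<32)&(hsv[...,1]>100)&(hsv[...,2]>60)).astype(np.uint8); m[:,370:]=0
n,l,s,ce=cv2.connectedComponentsWithStats(m); i=1+np.argmax(s[1:,4]); p=px2w(c,s[i,:2]+(s[i,2:4]-1)/2,.018)[:2]; print("B",p)
put(p,M[0])
r.reach([.5,.10,.38],q(0)); snap("wrist","k4"); snap("scene","k5"); print(status.read_state()["time_s"])
a=cv2.imread("pics/k4.png")[0:300,200:500]; b=cv2.imread("pics/k5.png")[80:330,80:380]
cv2.imwrite("pics/k6.png",np.hstack([cv2.resize(a,(400,400)),cv2.resize(b,(400,400))]))
```

```text
[[ 0.6673  0.089   0.03  ]
 [ 0.6733  0.0092  0.03  ]
 [ 0.678  -0.0675  0.03  ]]
[[ 0.6688  0.078   0.03  ]
 [ 0.6727  0.0094  0.03  ]
 [ 0.6792 -0.0713  0.03  ]]
False
w 0.028470640469868313
True [0.6734 0.0092 0.062 ]
B [0.46539915 0.14814138]
False
w 0.028353611954654474
True [0.6675 0.0889 0.0617]
79.9917
```

View pics/k6.png

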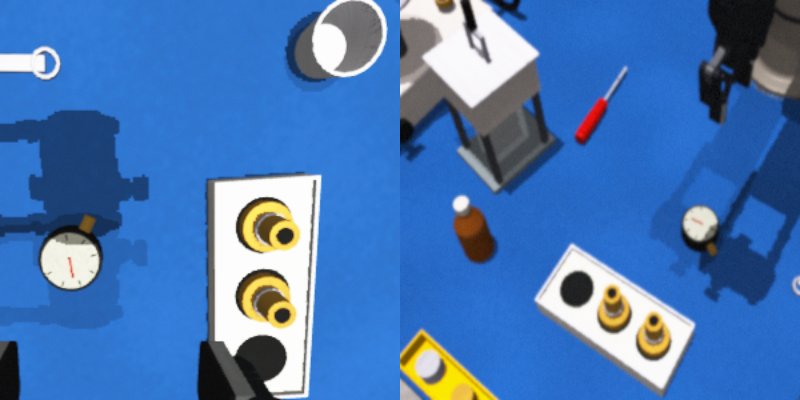

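Both couplings stand centred on adjacent marks, including the middle one. The cover is square on the hopper and the bystanders have not moved. Handing in.

```bash
python3 -c "
from workcell import r, vision, status
print(r.finish_job())"
```

```text
the job is handed in; nothing more can be done
None
```

I handed the job in at about 80 s: four bars are in the well, the cover is on the hopper, and both couplings stand on neighbouring marks, including the middle one; no verdict was returned.

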